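# Seat the well plate and close the imager

### The job

A well plate has been set down askew on the plate imager's drawn-out loading tray. With your fingertips, without picking it up, push it along the tray until it sits square in the corner against both black stops (the inner one and the right-hand one), then push the tray smoothly and fully home into the imager, with the plate still against its stops. Do not disturb the other things on the bench.

Things in the scene. Friction and masses are not known exactly. Their poses are not given: they have to be found in the camera images.
- plate_center (a point): centre (half-way up) of the well plate: blue, 24 pink wells, a slab 127.8 mm long (own x) x 85.5 mm wide (own y) x 14.4 mm high with upright sides, 60 to 130 g. It lies loose and askew on the tray, its own x within 15 degrees of the tray's x. This point is 69 mm above the bench
- nest (a point): moves with the tray: where the plate's centre is once the plate sits against both stops, long side along x. Its axes are the tray's: +y is the way the tray slides into the imager, +x points to the right-hand stop, z up. The flat aluminium deck, 62 mm above the bench, reaches from -132 to +72 mm of this point in x and from -155 mm (inner face of the tray's white front) to +75 mm in y
- stop_right (a point): middle of the face (which looks to the tray's -x) of the right-hand black stop, a bar 190 mm long along y, standing 8 mm above the deck; axes as nest. The opposite (-x) side of the tray has no rim
- stop_inner (a point): middle of the face (which looks to the tray's -y) of the inner black stop, a bar 196 mm long along x at the imager end of the tray, standing 8 mm above the deck; axes as nest
- tray_front (a point): centre of the outer face of the tray's upright white front, axes as nest (the face looks to -y). The front is 220 mm wide, 14 mm thick, from 47 to 96 mm above the bench; the bench is clear for 75 mm before its middle
- tray (a joint): how far the tray has been pushed in, m: 0 fully drawn out, 0.24 fully home (end stop). It slides along +y of nest, needs a push of 6 to 9 N to move, and stays where it is left
- imager: white bench-top plate imager, fixed; origin on the bench under the middle of its loading port's face, which looks to its own -y; the tray slides in along its +y. Behind the face a nose 270 mm wide (x), 112 mm high, runs 100 mm in y, then the main housing, 310 mm wide, 235 mm high, 350 mm deep. When home, the tray's front stands 14 mm out from the port's face
- plate_lid: bystander, not to be moved: the plate's clear plastic lid with a white sheet on it, 129 x 87 x 8 mm, lying on the bench; origin at the centre of its underside
- tip_box: bystander, not to be moved: green pipette-tip box, 122 x 82 x 55 mm high; origin at the centre of its underside
- reagent_bottle: bystander, not to be moved: amber bottle with red cap, 72 mm diameter, 150 mm high; origin at the centre of its underside
- dishes: bystander, not to be moved: two stacked Petri dishes, 93 mm diameter, 29 mm high; origin at the centre of its underside
- tube_rack: bystander, not to be moved: orange rack with capped tubes, 60 x 150 mm, 65 mm high (long side along its own y); origin at the centre of its underside
- slide_box: bystander, not to be moved: blue slide box, 85 x 100 x 32 mm; origin at the centre of its underside
- marker: bystander, not to be moved: white marker pen with black cap, 125 mm long (along its own x), 13 mm thick, lying on the bench; origin at the centre of its underside
Not all that is in view belongs to the job. What is meant by the part that bears plate_center is not green or yellow, and is the larger of those in its own colour.

How it is judged:
By the outcome, as a careful person would: the job done as asked, in the order asked, and still so for the second after the job is handed in, with the robot touching nothing.
It also fails if it takes over 61 s, if anything falls off the work surface, if the arm or the gripper's body presses on something with over 40 N, if the wrist force passes 120 N, or if a joint passes its speed limit or range.

### The arm

A 7-joint arm with a two-finger parallel gripper is mounted at the origin on the work surface. World frame = base frame: x ahead of the robot, y to its left, z up, the work surface at z = 0. Lengths are in m, angles in degrees, forces in N, time in s.
With the tool pointing down it reaches from about 0.425 to 0.875 m from the base axis. Payload 4.7 kg.
Tool frame: the origin (TCP) lies midway between the tips of the shut fingers; the grasp point (between the pads) lies 19 mm behind it; z points along the fingers, y is the direction in which the jaws open and shut (so a half turn about z gives the same grasp; the last joint's range is limited). The gripper opens to 87 mm and grips with 3 to 60 N. Pads are 19 mm wide; open, the fingers measure 117 mm over their backs; the gripper's body (75 mm by 190 mm) begins 51 mm behind the grasp point.
Start: joints at [72.886, 18.392, -4.016, 83.108, 1.295, 78.541, -3.26], TCP at [0.2, -0.618, 0.223] pointing down, gripper open.
Joint ranges: [-163.93, 163.93], [-17.29, 119.83], [-79.2, 71.16], [3.27, 140.29], [-89.18, 269.18], [5.43, 117.66], [-154.24, 154.24]. Speed limits (degrees/s): [147.25, 147.25, 180, 180, 180, 180, 180].

### API

Orientations are given as [roll, pitch, yaw] about the fixed x, y, z axes, in that order (R = Rz(yaw) Ry(pitch) Rx(roll)).
In Python, from cell import env gives the robot as it stands. The module is installed in compiled form; this text tells all that it offers.
- The arm moves only by the tool servo_tool, never from a script. Its argument "plan" is a list of rows, each a list of 3 entries, a list of its own where there are three numbers: the opening, from 0 (shut) to 1 (fully open), then the shift along the tool's x, y, z in cm, then the turn, a rotation vector about the tool's x, y, z in degrees. A call has 1 to 20 rows; each row shifts and turns the pose as measured when the row begins, along the tool's axes as they then stand; what a row does not reach is not made up. A row lasts 1/12 s, in which the tool goes at most 41.7 mm and 7.16 degrees, less where a joint would pass 70% of its speed; a pose out of reach is approached as far as the arm can. A call is refused whole if a number of a shift passes 4.17 or a number of a turn 7.16, either way. A call with a gripper value outside its range is refused whole. The fingers move at their own pace and stop on an object; "force" is the grip in N (left out, the last holds). Time passes only in rows, so rows that do not move let the fingers close. It gives the time, the measured TCP pose, the force and the opening at its end, in the units of the state.
- env.get_obs(): the state, without advancing time (a new reading comes with each control period).
- env.read_camera(name): name is "scene" or "side" or "wrist"; returns a dict with "image" (384x512x3 uint8, blue, green, red), "fx", "fy", "cx", "cy" (pixels), "rvec" (rotation vector, rad) and "tvec" (3), from world to camera coordinates, as OpenCV has them; the wrist camera has in their place "T_tool_cam" (4x4, takes a point from camera to tool coordinates, whose origin is the TCP and whose axes are the flange's). Camera axes: x right, y down, z forward; pixel columns grow to the right and rows downward; lengths in m; the calibration is good to about 2 mm. A picture is of the moment at which its call begins: read the wrist's pose just before it. There is no depth.
- env.sign_off(): hands the job in, once; it reports no verdict.
The state is a dict: "time_s": time; "qpos": joint angles; "joint_velocities": joint speeds; "effort": joint torques, N m; "tool_pos": TCP position; "tool_rot": TCP orientation; "force": force on the tool from outside, world axes, zero at the start; "wrist_torque": the same for the moment, N m; "grip_width": finger opening in m.
Only numpy, scipy, OpenCV 4.12 (cv2) and the standard library are available. Lean on these libraries where they do the work, as an engineer would, in place of code of your own. Each camera call takes 0.05 s, during which the arm holds its last target. There are 200 camera calls.

## Working session

There is one attempt and no reset: what is moved stays moved. The work goes in short steps, Python scripts to look and compute and a tool call to move; the robot and the scene stay as the last step left them, time stands still between calls to the robot, and variables do not carry over. Pictures are saved under pics/ and viewed, about 8 in all and at most 12, crops included, and the job is handed in when it is done.

Besides the shell and the picture viewer there is one more tool, called after "Emit:" as name(argument=value, ...) on one line, values as JSON. servo_tool: Moves the arm, as the interface text tells. Its arguments: {"type":"object","properties":{"plan":{"type":"array"},"force":{"type":"number"}},"required":["plan"]}

```bash
mkdir -p pics; cat > h.py <<'E'
import numpy as np, cv2
from cell import env
from scipy.spatial.transform import Rotation as R
def cam(name):
    o=env.get_obs(); c=env.read_camera(name)
    K=np.array([[c['fx'],0,c['cx']],[0,c['fy'],c['cy']],[0,0,1.]])
    if name=='wrist':
        T=np.eye(4); T[:3,:3]=R.from_euler('xyz',o['tool_rot'],degrees=True).as_matrix(); T[:3,3]=o['tool_pos']
        M=np.linalg.inv(T@np.array(c['T_tool_cam']))
    else:
        M=np.eye(4); M[:3,:3]=cv2.Rodrigues(np.array(c['rvec'],float))[0]; M[:3,3]=np.ravel(c['tvec'])
    return c['image'],K,M
def ray(K,M,uv,z):
    "world points at height z seen at pixels uv"
    uv=np.atleast_2d(uv).astype(float); Mi=np.linalg.inv(M)
    d=(Mi[:3,:3]@np.linalg.inv(K)@np.c_[uv,np.ones(len(uv))].T).T; o=Mi[:3,3]
    return o+d*((z-o[2])/d[:,2])[:,None]
def proj(K,M,P):
    P=np.atleast_2d(P); q=(K@(M[:3,:3]@P.T+M[:3,3:])).T
    return q[:,:2]/q[:,2:]
E
python3 - <<'E'
from h import *
a,K,M=cam('scene');b,K2,M2=cam('side')
np.savez('c0.npz',a=a,b=b,K=K,M=M,K2=K2,M2=M2)
cv2.imwrite('pics/a.png',cv2.resize(a,(800,600),interpolation=cv2.INTER_CUBIC))
cv2.imwrite('pics/b.png',cv2.resize(b,(800,600),interpolation=cv2.INTER_CUBIC))
o=env.get_obs();print(o);print(np.linalg.inv(M)[:3,3],np.linalg.inv(M2)[:3,3])
E
```

```text
{'time_s': 0.1, 'qpos': array([72.88696985, 18.43392312, -4.01699777, 83.16774484,  1.29519743,
       78.54246965, -3.2624381 ]), 'joint_velocities': array([ 0.09197439, -0.18940768,  0.10877546, -0.11417933,  0.09143054,
        0.04730462, -0.02222698]), 'effort': array([ 1.22791989e-03, -4.92567480e+01, -4.05001016e-01, -3.13400424e+01,
       -6.43084198e-02,  3.95010319e-02,  7.33388219e-05]), 'tool_pos': array([ 0.1998186 , -0.61799447,  0.22158265]), 'tool_rot': array([-1.79901114e+02,  5.29073575e-03,  1.79216183e+01]), 'force': array([ 0.08525232, -0.07422105, -0.84083527]), 'wrist_torque': array([0.01954856, 0.00105462, 0.02337362]), 'grip_width': 0.08692461234041367}
[ 1.09445183 -0.49173609  0.94838393] [ 0.32721254 -0.96796097  0.85097324]
```

View pics/a.png

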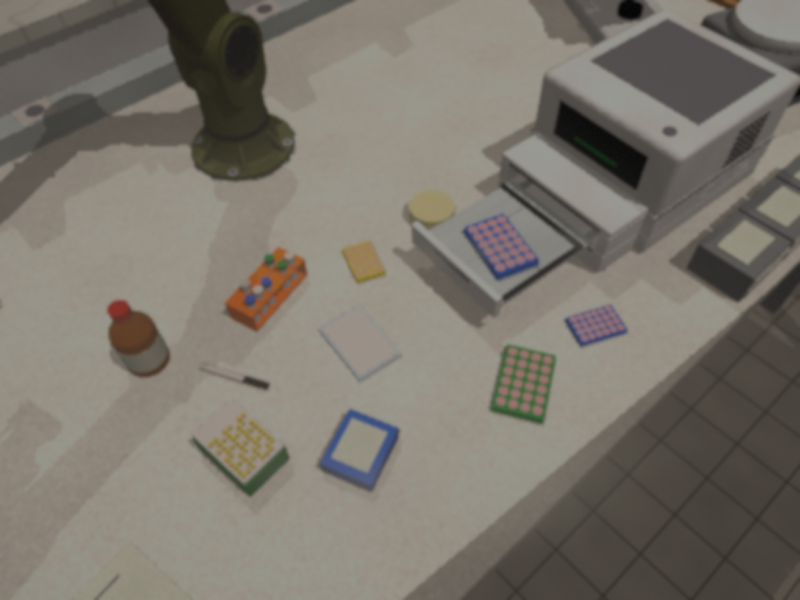

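View pics/b.png

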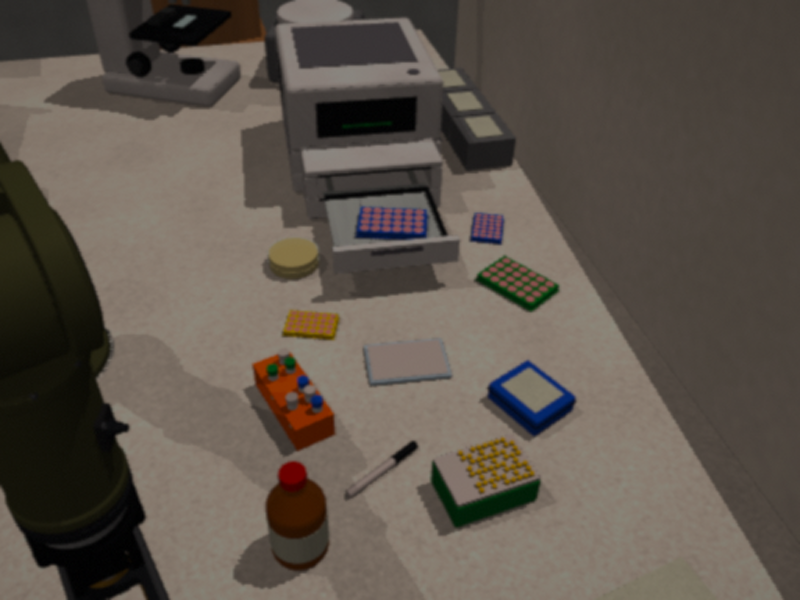

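Scene view: the candidates are the blue plate on the tray (500,245), a small blue plate on the bench (597,325), a green one (525,383) and a yellow one (363,260). I choose the tray one, since it is blue and the larger of the two blues. Side view: the plate is at (392,222), with the black stops at the back and right of the tray.

```bash
python3 - <<'E'
from h import *
d=np.load('c0.npz');s=1.5625
A=lambda uv,z:ray(d['K'],d['M'],np.array(uv)/s,z).round(3)
B=lambda uv,z:ray(d['K2'],d['M2'],np.array(uv)/s,z).round(3)
print('plate top ctr',A([500,245],.0764),B([392,218],.0764))
print('front top outer L,R',A([[415,226],[497,297]],.096),B([[330,252],[458,240]],.096))
print('small blue/green/dish',A([[597,325],[525,383]],.014),A([432,205],.029), 'lid',A([360,342],.008),'yellow',A([363,258],.014))
print('nose top corners',A([[508,150],[640,215]],.112))
a=d['a'][100:210,250:390];b=d['b'][85:185,190:310]
cv2.imwrite('pics/c.png',np.vstack([cv2.resize(a,(480,300),interpolation=2),cv2.resize(b,(480,300),interpolation=2)]))
E
```

```text
plate top ctr [[0.619 0.145 0.076]] [[0.612 0.151 0.076]]
front top outer L,R [[0.498 0.054 0.096]
 [0.703 0.045 0.096]] [[0.48  0.047 0.096]
 [0.699 0.032 0.096]]
small blue/green/dish [[0.822 0.178 0.014]
 [0.816 0.003 0.014]] [[0.433 0.158 0.029]] lid [[ 0.572 -0.141  0.008]] yellow [[ 0.435 -0.02   0.014]]
nose top corners [[0.483 0.306 0.112]
 [0.755 0.348 0.112]]
```

View pics/c.png

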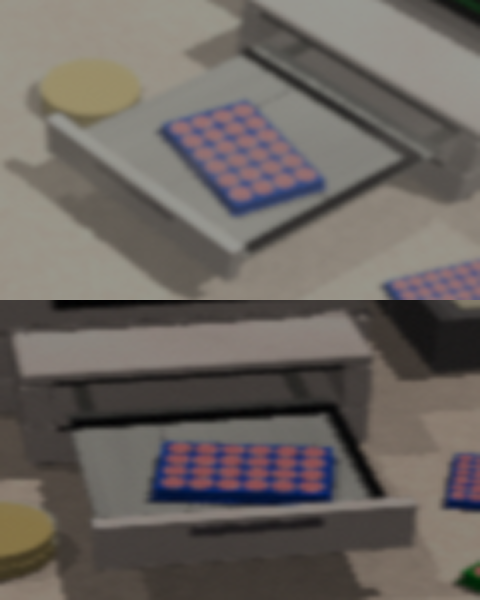

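The crop confirms the choice: a blue plate with 4x6 pink wells, slightly skewed and near the white front, with the inner and right black stops free. Next I bring the wrist camera over the tray, with the jaws turned along x.

Emit:
servo_tool(plan=[[1, [2.9, -2.5, -0.4], [0, 0, -3.6]], [1, [3.0, -2.3, -0.4], [0, 0, -3.6]], [1, [3.2, -2.1, -0.4], [0, 0, -3.6]], [1, [3.3, -1.9, -0.4], [0, 0, -3.6]], [1, [3.4, -1.7, -0.4], [0, 0, -3.6]], [1, [3.5, -1.5, -0.4], [0, 0, -3.6]], [1, [3.6, -1.2, -0.4], [0, 0, -3.6]], [1, [3.7, -1.0, -0.4], [0, 0, -3.6]], [1, [3.7, -0.8, -0.4], [0, 0, -3.6]], [1, [3.8, -0.5, -0.4], [0, 0, -3.6]], [1, [3.8, -0.3, -0.4], [0, 0, -3.6]], [1, [3.8, 0, -0.4], [0, 0, -3.6]], [1, [3.8, 0.2, -0.4], [0, 0, -3.6]], [1, [3.8, 0.4, -0.4], [0, 0, -3.6]], [1, [3.7, 0.7, -0.4], [0, 0, -3.6]], [1, [3.7, 0.9, -0.4], [0, 0, -3.6]], [1, [3.6, 1.1, -0.4], [0, 0, -3.6]], [1, [3.5, 1.3, -0.4], [0, 0, -3.6]]])

```text
time_s: 1.6
tool_pos: [0.5514, -0.0089, 0.286]
tool_rot: [-179.2, -0.2, 84.6]
force: [1.6, -0.7, -0.4]
grip_width: 0.0874
```

```bash
python3 - <<'E'
from h import *
o=env.get_obs();print(o['tool_pos'],o['tool_rot'],o['qpos'],o['time_s'])
a,K,M=cam('wrist');print(np.linalg.inv(M).round(3),K[0,0])
np.savez('w1.npz',a=a,K=K,M=M)
cv2.imwrite('pics/w1.png',cv2.resize(a,(800,600),interpolation=2))
E
```

```text
[ 0.55138777 -0.0089205   0.2860499 ] [-179.17327005   -0.1849127    84.59315723] [ 34.83223204   8.57048354 -40.48440635  89.79577288   5.24048436
  84.46923227 -11.32002045] 1.6
[[ 0.995 -0.089 -0.037  0.559]
 [-0.095 -0.967 -0.238  0.056]
 [-0.015  0.24  -0.971  0.449]
 [ 0.     0.     0.     1.   ]] 296.04438622972685
```

Emit:
servo_tool(plan=[[1, [3.5, 1.0, 0], [0, 0, -1.5]], [1, [3.5, 1.0, 0], [0, 0, -1.5]], [1, [3.5, 1.0, 0], [0, 0, -1.5]], [1, [3.5, 1.0, 0], [0, 0, -1]], [1, [0, 0, 0], [0, 0, 0]]])

```text
time_s: 2.07
tool_pos: [0.5985, 0.1401, 0.285]
tool_rot: [-179.2, -0.8, 91.2]
force: [-1.3, 1.0, -0.4]
grip_width: 0.0868
```

```bash
python3 - <<'E'
from h import *
o=env.get_obs();print(o['tool_pos'],o['tool_rot'],o['qpos'],o['time_s'])
a,K,M=cam('wrist');print(np.linalg.inv(M).round(3),K[0,0])
np.savez('w2.npz',a=a,K=K,M=M)
cv2.imwrite('pics/w2.png',cv2.resize(a,(800,600),interpolation=2))
E
```

```text
[0.59846795 0.14009848 0.28504971] [-179.2147734    -0.80688633   91.20991758] [ 20.56418818  18.48455377 -45.52871979  81.07572543  12.0579303
  86.25874808 -23.12409148] 2.0667
[[ 1.     0.023 -0.009  0.598]
 [ 0.02  -0.973 -0.23   0.204]
 [-0.014  0.23  -0.973  0.448]
 [ 0.     0.     0.     1.   ]] 296.04438622972685
```

View pics/w2.png

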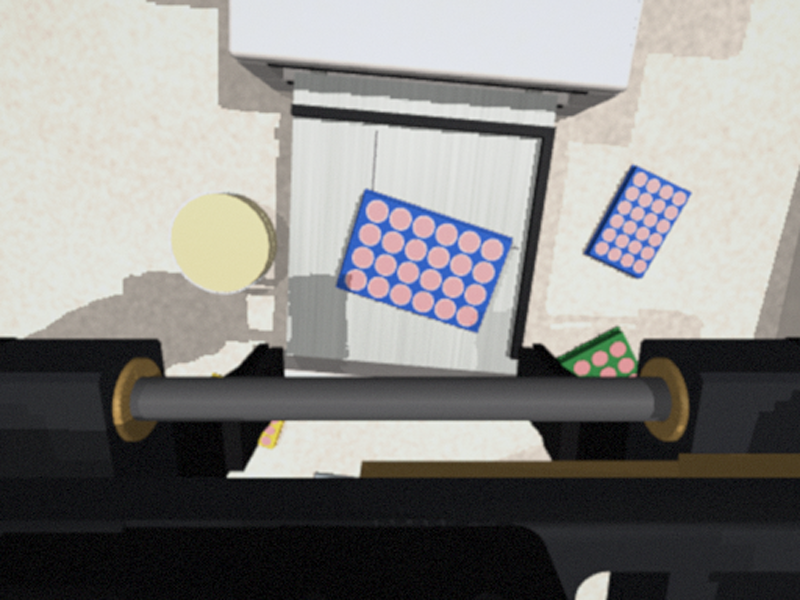

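The wrist view shows the plate with top corners about (367,190), (512,237), (478,331) and (337,285). The inner stop face runs (293,115)–(545,138) and the right stop face (540,140)–(513,357). The front is hidden at row ~365.

```bash
cat >> h.py <<'E'
def plate_mask(a,roi):
    h=cv2.cvtColor(a,cv2.COLOR_BGR2HSV); m=((h[...,0]>100)&(h[...,0]<135)&(h[...,1]>120)).astype(np.uint8)
    m=cv2.morphologyEx(m,cv2.MORPH_CLOSE,np.ones((5,5)))
    z=np.zeros_like(m);x0,y0,x1,y1=roi;z[y0:y1,x0:x1]=m[y0:y1,x0:x1]
    c=max(cv2.findContours(z,cv2.RETR_EXTERNAL,cv2.CHAIN_APPROX_NONE)[0],key=cv2.contourArea)
    return c[:,0,:]
E
python3 - <<'E'
from h import *
d=np.load('w2.npz');K,M=d['K'],d['M'];s=1.5625
f=lambda uv,z:ray(K,M,np.array(uv)/s,z)[:,:2]
si=f([[293,115],[545,138]],.068);sr=f([[540,140],[513,357]],.068)
print('inner',si.round(4),'right',sr.round(4))
ang=lambda p:np.degrees(np.arctan2(*(p[1]-p[0])[::-1]))
print(ang(si),ang(sr)+90)
c=plate_mask(d['a'],(150,90,340,230))
W=ray(K,M,c,.0764)[:,:2];r=cv2.minAreaRect((W*1000).astype(np.float32));print(r)
p=f([[367,190],[512,237],[478,331],[337,285]],.0764);print(p.round(4),p.mean(0),ang(p[:2]),ang(p[[3,2]]),np.linalg.norm(p[1]-p[0]),np.linalg.norm(p[3]-p[0]))
print('front',f([[285,355],[515,375]],.096),'port face top',f([[230,55],[617,90]],.112))
w=np.load('w1.npz');
try:
  c1=plate_mask(w['a'],(0,0,512,230));print(c1.min(0),c1.max(0))
  for z in(.06,.07,.0764,.085):print(z,cv2.minAreaRect((ray(w['K'],w['M'],c1,z)[:,:2]*1000).astype(np.float32)),cv2.minAreaRect((ray(K,M,c,z)[:,:2]*1000).astype(np.float32)))
except Exception as e:print(e)
E
```

```text
inner [[0.5093 0.2628]
 [0.7048 0.2496]] right [[0.7011 0.2481]
 [0.6937 0.0699]]
-3.8509674164370984 -2.3500503169778284
((612.35498046875, 151.39749145507812), (82.23439025878906, 122.99261474609375), 72.78025817871094)
[[0.5675 0.2076]
 [0.6831 0.1736]
 [0.6607 0.0951]
 [0.5431 0.1315]] [0.6136232  0.15192105] -16.374761659434732 -17.20403473345974 0.12058013477615674 0.07989211053440193
front [[0.50341479 0.07687662]
 [0.6895113  0.06449638]] port face top [[0.47877309 0.2926681 ]
 [0.73768237 0.27562807]]
[240   0] [361  83]
0.06 ((614.1605834960938, 152.9432373046875), (89.56016540527344, 128.71450805664062), 72.98013305664062) ((612.9700317382812, 149.0728759765625), (85.85979461669922, 128.41485595703125), 72.78025817871094)
0.07 ((612.7417602539062, 150.45755004882812), (87.25601196289062, 125.40303802490234), 72.98013305664062) ((612.5950317382812, 150.49029541015625), (83.64920043945312, 125.10857391357422), 72.78025817871094)
0.0764 ((611.8336791992188, 148.86672973632812), (85.7813491821289, 123.28360748291016), 72.98014068603516) ((612.35498046875, 151.39749145507812), (82.23439025878906, 122.99261474609375), 72.78025817871094)
0.085 ((610.6134033203125, 146.72900390625), (83.79977416992188, 120.4357681274414), 72.98015594482422) ((612.0325317382812, 152.61642456054688), (80.33329772949219, 120.14920806884766), 72.78025817871094)
```

```bash
cat >> h.py <<'E'
def stops(a,K,M,cols,rows,ur,z=.07):
    "fit inner stop (lower edge of dark bar per column) and right stop (left edge per row), world lines"
    g=cv2.cvtColor(a,cv2.COLOR_BGR2GRAY).astype(float)
    def edge(v,sgn):   # strongest gradient, subpixel
        d=sgn*np.gradient(v);i=int(np.argmax(d));
        if 0<i<len(d)-1:
            q=d[i-1]-2*d[i]+d[i+1]; i+=0.5*(d[i-1]-d[i+1])/q if q else 0
        return i
    P=np.array([[u,rows[0]+edge(g[rows[0]:rows[1],u],1)] for u in range(*cols)])
    Q=np.array([[ur[0]+edge(g[v,ur[0]:ur[1]],-1),v] for v in range(*ur[2:])])
    out=[]
    for S in(P,Q):
        W=ray(K,M,S,z)[:,:2].astype(np.float32)
        l=cv2.fitLine(W,cv2.DIST_HUBER,0,.001,.001).ravel();out.append(l)
    return out
def nest(l1,l2):
    d1=l1[:2]*np.sign(l1[0]);d2=l2[:2]*np.sign(l2[1])
    t=np.linalg.solve(np.c_[d1,-d2],l2[2:]-l1[2:]);c=l1[2:]+t[0]*d1
    y1=np.degrees(np.arctan2(d1[1],d1[0]));y2=np.degrees(np.arctan2(d2[1],d2[0]))-90
    y=(y1+y2)/2;x=np.array([np.cos(np.radians(y)),np.sin(np.radians(y))]);n=np.array([-x[1],x[0]])
    return c-x*.0639-n*.04275,x,n,y1,y2
E
python3 - <<'E'
from h import *
d=np.load('w2.npz');K,M,a=d['K'],d['M'],d['a']
for z in(.062,.07):
  N,x,n,y1,y2=nest(*stops(a,K,M,(195,335),(68,95),(322,350,98,225),z));print(z,N,y1,y2)
  c=plate_mask(a,(150,90,340,230));W=ray(K,M,c,.0764)[:,:2]
  r=cv2.minAreaRect((W*1000).astype(np.float32));b=cv2.boxPoints(r)/1000-N
  print('plate in tray mm',(np.c_[b@x,b@n]*1000).round(1).tolist(),((np.array(r[0])/1000-N)@x,(np.array(r[0])/1000-N)@n))
o=env.get_obs();p=np.array(o['tool_pos'])[:2]-N;print('TCP in tray',p@x*1000,p@n*1000,'tray yaw',np.degrees(np.arctan2(x[1],x[0])),o['tool_rot'])
E
```

```text
0.062 [0.63662165 0.21128581] -3.7371724 -3.60746
plate in tray mm [[-89.80000305175781, -86.9000015258789], [29.799999237060547, -115.69999694824219], [49.0, -35.79999923706055], [-70.5, -6.900000095367432]] (np.float64(-0.020380991390481974), np.float64(-0.06131963688138548))
0.07 [0.6344533  0.21033879] -3.7372932 -3.6073303
plate in tray mm [[-87.69999694824219, -85.80000305175781], [31.899999618530273, -114.5999984741211], [51.099998474121094, -34.70000076293945], [-68.4000015258789, -5.900000095367432]] (np.float64(-0.018277748034666436), np.float64(-0.06023566781639096))
TCP in tray -31.181725303548088 -76.21081264204716 tray yaw -3.6723115 [-179.17373658   -0.62042837   91.02545951]
```

Emit:
servo_tool(plan=[[0.75, [-1.5, 0.3, 1.5], [0, 0, 1.2]], [0.75, [-1.5, 0.3, 2.5], [0, 0, 1.2]], [0.75, [-1.5, 0.3, 2.5], [0, 0, 1.2]], [0.75, [-1.3, 0.2, 2.5], [0, 0, 1.1]], [0.75, [0, 0, 2.0], [0, 0, 0]], [0.75, [0, 0, 0], [0, 0, 0]]])

```text
time_s: 2.62
tool_pos: [0.6066, 0.0712, 0.1695]
tool_rot: [-179.1, -0.3, 85.9]
force: [-0.9, 0.2, -0.7]
grip_width: 0.0661
```

```bash
cat >> h.py <<'E'
N0=np.array([.6350,.2107]);YAW=-3.67
X0=np.array([np.cos(np.radians(YAW)),np.sin(np.radians(YAW))]);Y0=np.array([-X0[1],X0[0]])
def st():
    o=env.get_obs();p=np.array(o['tool_pos']);q=p[:2]-N0
    print('tray-frame TCP mm',(q@X0*1000).round(1),(q@Y0*1000).round(1),'z',(p[2]*1000).round(1),'rot',np.round(o['tool_rot'],2),'F tray',round(o['force'][:2]@X0,1),round(o['force'][:2]@Y0,1),round(o['force'][2],1),'w',round(o['grip_width'],4),'t',o['time_s'])
E
python3 -c "
from h import *
st()"
```

```text
tray-frame TCP mm -19.4 -141.0 z 169.5 rot [-179.14   -0.32   85.89] F tray -0.9 0.2 -0.7 w 0.0661 t 2.6167
```

Emit:
servo_tool(plan=[[0.75, [0.7, 0, 2.0], [0, 0, -0.4]], [0.75, [0, 0, 2.0], [0, 0, 0]], [0.75, [0, 0, 2.0], [0, 0, 0]], [0.75, [0, 0, 1.2], [0, 0, 0]], [0.75, [0, 0, 1.0], [0, 0, 0]], [0.75, [0, 0, 0.6], [0, 0, 0]], [0.75, [0, 0, 0], [0, 0, 0]]])

```text
time_s: 3.2
tool_pos: [0.6079, 0.0699, 0.0827]
tool_rot: [-179.4, -0.1, 85.7]
force: [0.2, -0.7, 0.2]
grip_width: 0.0656
```

```bash
python3 -c "
from h import *
st()
a,K,M=cam('scene');b,K2,M2=cam('side')
cv2.imwrite('pics/d.png',np.vstack([cv2.resize(a[100:210,250:390],(480,300),interpolation=2),cv2.resize(b[85:185,190:310],(480,300),interpolation=2)]))"
```

```text
tray-frame TCP mm -18.1 -142.2 z 82.7 rot [-1.7938e+02 -5.0000e-02  8.5670e+01] F tray 0.2 -0.7 0.2 w 0.0656 t 3.2
```

View pics/d.png

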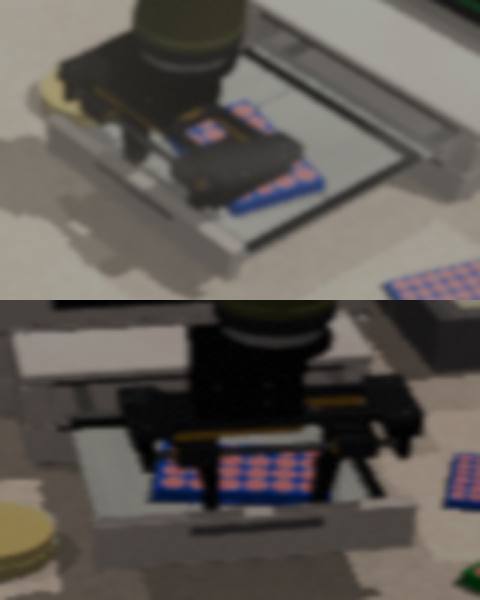

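The fingers are between the front and the plate, with the right finger close to the near plate corner. I go on down with a small shift inward.

Emit:
servo_tool(plan=[[0.75, [0.5, 0, 0.5], [0, 0, -0.3]], [0.75, [0.4, 0, 0.5], [0, 0, -0.3]], [0.75, [0, 0, 0.4], [0, 0, 0]], [0.75, [0, 0, 0.2], [0, 0, 0]], [0.75, [0, 0, 0], [0, 0, 0]]])

```text
time_s: 3.72
tool_pos: [0.6117, 0.0818, 0.0701]
tool_rot: [-179.8, -0.2, 86.4]
force: [-1.6, -0.1, 0.2]
grip_width: 0.0656
```

```bash
python3 -c "
from h import *
st()"
```

```text
tray-frame TCP mm -15.0 -130.1 z 70.1 rot [-1.7984e+02 -1.5000e-01  8.6410e+01] F tray -1.6 -0.2 0.2 w 0.0656 t 3.7167
```

Emit:
servo_tool(plan=[[0.75, [0, -0.3, 0.2], [0, 0, 0]], [0.75, [0, -0.2, 0], [0, 0, 0]], [0.75, [0.4, 0, 0], [0, 0, 0]], [0.75, [0.4, 0, 0], [0, 0, 0]], [0.75, [0.4, 0, 0], [0, 0, 0]], [0.75, [0.4, 0, 0], [0, 0, 0]], [0.75, [0.4, 0, 0], [0, 0, 0]], [0.75, [0.4, 0, 0], [0, 0, 0]], [0.75, [0, 0, 0], [0, 0, 0]]])

```text
time_s: 4.47
tool_pos: [0.6082, 0.1085, 0.0684]
tool_rot: [-179.9, -0.1, 86.4]
force: [0.6, -0.7, -0.1]
grip_width: 0.0652
```

```bash
python3 -c "
from h import *
st()"
```

```text
tray-frame TCP mm -20.2 -103.7 z 68.4 rot [-1.7989e+02 -1.4000e-01  8.6390e+01] F tray 0.6 -0.7 -0.1 w 0.0652 t 4.4667
```

Emit:
servo_tool(plan=[[0.75, [0.4, 0, 0], [0, 0, 0]], [0.75, [0.4, 0, 0], [0, 0, 0]], [0.75, [0.4, 0, 0], [0, 0, 0]], [0.75, [0.4, 0, 0], [0, 0, 0]], [0.75, [0.4, 0, 0], [0, 0, 0]], [0.75, [0.4, 0, 0], [0, 0, 0]], [0.75, [0.4, 0, 0], [0, 0, 0]], [0.75, [0.4, 0, 0], [0, 0, 0]], [0.75, [0.3, 0, 0], [0, 0, 0]], [0.75, [0, 0, 0], [0, 0, 0]]])

```text
time_s: 5.3
tool_pos: [0.6106, 0.1475, 0.0685]
tool_rot: [-179.9, -0.1, 86.4]
force: [1.0, -1.2, 0.5]
grip_width: 0.0654
```

```bash
python3 -c "
from h import *
st()
a,K,M=cam('wrist');np.savez('w3.npz',a=a,K=K,M=M)
cv2.imwrite('pics/w3.png',a)"
```

```text
tray-frame TCP mm -20.4 -64.6 z 68.5 rot [-1.7988e+02 -1.2000e-01  8.6430e+01] F tray 1.1 -1.1 0.5 w 0.0654 t 5.3
```

View pics/w3.png

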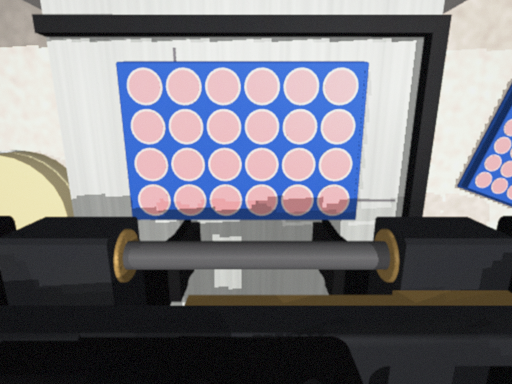

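The plate is now nearly square to the tray. Its far edge is at row 62 and the inner stop edge at row 38; its right edge is at col ~365 and the right stop at ~415.

```bash
cat >> h.py <<'E'
def plate_edges(a,K,M,us,vs,ur,z=.0764):
    "far edge of the plate (columns us, rows vs) and right edge (cols ur[:2], rows ur[2:]): world lines"
    s=cv2.cvtColor(a,cv2.COLOR_BGR2HSV)[...,1].astype(float)
    P=np.array([[u,vs[0]+np.argmax(np.gradient(s[vs[0]:vs[1],u]))] for u in range(*us)])
    Q=np.array([[ur[0]+np.argmin(np.gradient(s[v,ur[0]:ur[1]])),v] for v in range(*ur[2:])])
    return [cv2.fitLine(ray(K,M,S,z)[:,:2].astype(np.float32),cv2.DIST_HUBER,0,.001,.001).ravel() for S in(P,Q)]
def report(a,K,M,cols,rows,urs,us,vs,ur):
    N,x,n,y1,y2=nest(*stops(a,K,M,cols,rows,urs))
    l1,l2=plate_edges(a,K,M,us,vs,ur)
    C,_,_,p1,p2=nest(l1,l2)
    print('nest',N.round(4),'stop yaws',round(y1,2),round(y2,2),'plate yaws',round(p1,2),round(p2,2),'plate-nest mm',((C-N)@x*1000).round(1),((C-N)@n*1000).round(1))
E
python3 -c "
from h import *
d=np.load('w3.npz')
report(d['a'],d['K'],d['M'],(60,410),(28,48),(395,430,50,200),(130,360),(48,75),(345,385,75,190))"
```

```text
nest [0.6326 0.2102] stop yaws -3.67 -3.7 plate yaws -3.65 -3.62 plate-nest mm -28.5 -12.5
```

Emit:
servo_tool(plan=[[0.75, [0.3, 0, 0], [0, 0, 0]], [0.75, [0.3, 0, 0], [0, 0, 0]], [0.75, [0.2, 0, 0], [0, 0, 0]], [0.75, [0.1, 0, 0], [0, 0, 0]], [0.75, [0, 0, 0], [0, 0, 0]]])

```text
time_s: 5.77
tool_pos: [0.6113, 0.1561, 0.0684]
tool_rot: [-179.9, -0.1, 86.4]
force: [-0.6, -1.2, 0.3]
grip_width: 0.0652
```

```bash
python3 -c "
from h import *
st()"
```

```text
tray-frame TCP mm -20.2 -56.0 z 68.4 rot [-1.7986e+02 -6.0000e-02  8.6350e+01] F tray -0.5 -1.2 0.3 w 0.0652 t 5.7667
```

Emit:
servo_tool(plan=[[0.75, [0.15, 0, 0], [0, 0, 0]], [0.75, [0.1, 0, 0], [0, 0, 0]], [0.75, [0.05, 0, 0], [0, 0, 0]], [0.75, [0, 0, 0], [0, 0, 0]]])

```text
time_s: 6.1
tool_pos: [0.6116, 0.159, 0.0684]
tool_rot: [-179.9, -0.0, 86.3]
force: [0.0, -0.6, 0.9]
grip_width: 0.0652
```

```bash
python3 -c "
from h import *
st()
a,K,M=cam('wrist');np.savez('w4.npz',a=a,K=K,M=M)
report(a,K,M,(60,410),(15,40),(395,430,50,200),(130,360),(40,75),(345,385,75,190))
cv2.imwrite('pics/w4.png',a)"
```

```text
tray-frame TCP mm -20.1 -53.1 z 68.4 rot [-1.7986e+02 -4.0000e-02  8.6330e+01] F tray 0.0 -0.6 0.9 w 0.0652 t 6.1
nest [0.6339 0.2291] stop yaws -3.61 -3.67 plate yaws -3.75 -3.77 plate-nest mm -28.4 -19.6
```

Emit:
servo_tool(plan=[[0.75, [-0.5, 0, 0], [0, 0, 0]], [0.75, [-0.7, 0, -1.0], [0, 0, 0]], [0.75, [0, 0, -2.5], [0, 0, 0]], [0.2, [0, -2.0, -1.5], [0, 0, 0]], [0, [1.5, -3.0, 0], [0, 0, 0]], [0, [2.5, -3.0, 0], [0, 0, 0]], [0, [2.0, -2.0, 0], [0, 0, 0]], [0, [0.5, 0, 0], [0, 0, 0]], [0, [0, 0, 0], [0, 0, 0]]])

```text
time_s: 6.9
tool_pos: [0.5149, 0.2133, 0.1255]
tool_rot: [179.9, 0.0, 85.8]
force: [-0.0, -0.2, -0.1]
grip_width: 0.0329
```

```bash
python3 -c "
from h import *
st()
a,K,M=cam('wrist');np.savez('w5.npz',a=a,K=K,M=M)
cv2.imwrite('pics/w5.png',a)"
```

```text
tray-frame TCP mm -120.1 -5.1 z 125.5 rot [1.7986e+02 2.0000e-02 8.5820e+01] F tray -0.0 -0.2 -0.1 w 0.0329 t 6.9
```

View pics/w5.png

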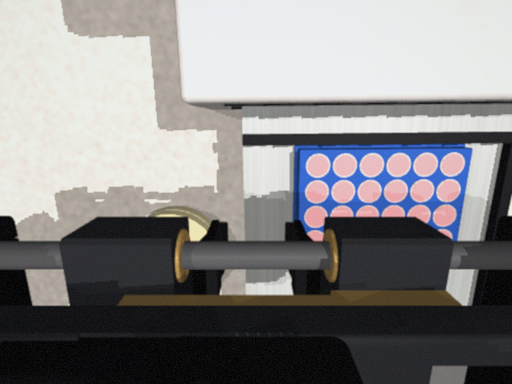

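The plate's far edge (row 148) lies nearly against the inner stop (row 141). The fingers are still closing, so I let them shut and then lower them beside the left end.

Emit:
servo_tool(plan=[[0, [0.6, 0, 0], [0, 0, -0.5]], [0, [0, 0, 0], [0, 0, 0]], [0, [0, 0, 0], [0, 0, 0]], [0, [0, 0, 0], [0, 0, 0]], [0, [0, 0, 0], [0, 0, 0]], [0, [0, 0, 0], [0, 0, 0]], [0, [0, 0, 1.5], [0, 0, 0]], [0, [0, 0, 1.5], [0, 0, 0]], [0, [0, 0, 1.2], [0, 0, 0]], [0, [0, 0, 0.5], [0, 0, 0]], [0, [0, 0, 0], [0, 0, 0]]])

```text
time_s: 7.87
tool_pos: [0.5214, 0.2127, 0.0764]
tool_rot: [179.8, 0.0, 85.7]
force: [-0.7, 0.1, 0.3]
grip_width: 0.0006
```

```bash
python3 -c "
from h import *
st()"
```

```text
tray-frame TCP mm -113.5 -5.3 z 76.4 rot [1.7984e+02 3.0000e-02 8.5700e+01] F tray -0.7 0.0 0.3 w 0.0006 t 7.8667
```

Emit:
servo_tool(plan=[[0, [0.5, 0, 0.5], [0, 0, -0.5]], [0, [0.3, 0, 0.4], [0, 0, -0.3]], [0, [0, 0.3, 0], [0, 0, 0]], [0, [0, 0.3, 0], [0, 0, 0]], [0, [0, 0.3, 0], [0, 0, 0]], [0, [0, 0.3, 0], [0, 0, 0]], [0, [0, 0.3, 0], [0, 0, 0]], [0, [0, 0.3, 0], [0, 0, 0]], [0, [0, 0.2, 0], [0, 0, 0]], [0, [0, 0, 0], [0, 0, 0]]])

```text
time_s: 8.7
tool_pos: [0.5458, 0.221, 0.0688]
tool_rot: [179.7, -0.0, 86.6]
force: [-0.3, -0.7, 0.4]
grip_width: 0.0008
```

```bash
python3 -c "
from h import *
st()
a,K,M=cam('wrist');np.savez('w6.npz',a=a,K=K,M=M)
cv2.imwrite('pics/w6.png',a)"
```

```text
tray-frame TCP mm -89.7 4.6 z 68.8 rot [ 1.7969e+02 -5.0000e-02  8.6570e+01] F tray -0.2 -0.7 0.4 w 0.0008 t 8.7
```

View pics/w6.png

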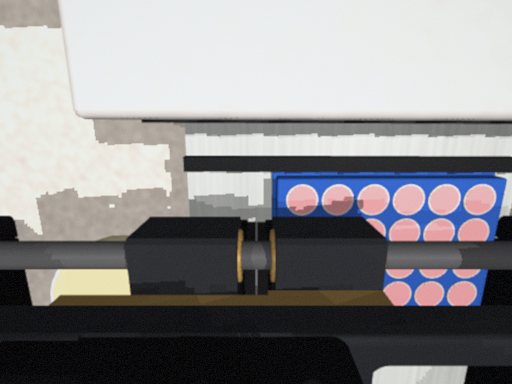

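```bash
python3 -c "
from h import *
d=np.load('w6.npz');K,M=d['K'],d['M']
for uv,z in [([277,178],.0764),([272,172],.062),([500,179],.0764),([190,170],.07),([480,172],.07)]:
  p=ray(K,M,uv,z)[0,:2]-N0;print(uv,(p@X0*1000).round(1),(p@Y0*1000).round(1))
"
```

```text
[277, 178] -79.7 41.3
[272, 172] -81.5 42.0
[500, 179] 39.6 41.0
[190, 170] -127.1 44.4
[480, 172] 33.1 43.7
```

Emit:
servo_tool(plan=[[0, [0, 0.3, 0], [0, 0, 0]], [0, [0, 0.2, 0], [0, 0, 0]], [0, [0, 0.2, 0], [0, 0, 0]], [0, [0, 0.1, 0], [0, 0, 0]], [0, [0, 0, 0], [0, 0, 0]]])

```text
time_s: 9.17
tool_pos: [0.5539, 0.2205, 0.0688]
tool_rot: [179.7, -0.0, 86.6]
force: [-0.5, 0.2, 0.6]
grip_width: 0.0005
```

```bash
python3 -c "
from h import *
st()"
```

```text
tray-frame TCP mm -81.6 4.6 z 68.8 rot [ 1.7973e+02 -3.0000e-02  8.6590e+01] F tray -0.5 0.2 0.6 w 0.0005 t 9.1667
```

Emit:
servo_tool(plan=[[0, [0, 0.1, 0], [0, 0, 0]], [0, [0, 0.1, 0], [0, 0, 0]], [0, [0, 0, 0], [0, 0, 0]]])

```text
time_s: 9.42
tool_pos: [0.5559, 0.2205, 0.0689]
tool_rot: [179.7, -0.0, 86.6]
force: [-0.4, -0.3, 0.8]
grip_width: 0.0003
```

```bash
python3 -c "
from h import *
st()"
```

```text
tray-frame TCP mm -79.6 4.7 z 68.9 rot [ 1.7974e+02 -2.0000e-02  8.6600e+01] F tray -0.3 -0.3 0.8 w 0.0003 t 9.4167
```

Emit:
servo_tool(plan=[[0, [0, 0.2, 0], [0, 0, 0]], [0, [0, 0.2, 0], [0, 0, 0]], [0, [0, 0.1, 0], [0, 0, 0]], [0, [0, 0, 0], [0, 0, 0]]])

```text
time_s: 9.75
tool_pos: [0.5613, 0.2201, 0.0688]
tool_rot: [179.7, -0.0, 86.6]
force: [-0.5, -0.7, 1.0]
grip_width: 0.0004
```

```bash
python3 -c "
from h import *
st()
a,K,M=cam('wrist');np.savez('w7.npz',a=a,K=K,M=M)
s,Ks,Ms=cam('scene')
cv2.imwrite('pics/w7.png',np.vstack([cv2.resize(a[90:210,200:512],(624,240)),cv2.resize(s[95:205,270:390],(360,330),interpolation=2)[:, :].copy() if 0 else cv2.copyMakeBorder(cv2.resize(s[95:205,270:390],(360,330),interpolation=2),0,0,0,264,0)]))"
```

```text
tray-frame TCP mm -74.1 4.7 z 68.8 rot [ 1.7974e+02 -1.0000e-02  8.6600e+01] F tray -0.4 -0.7 1.0 w 0.0004 t 9.75
```

View pics/w7.png

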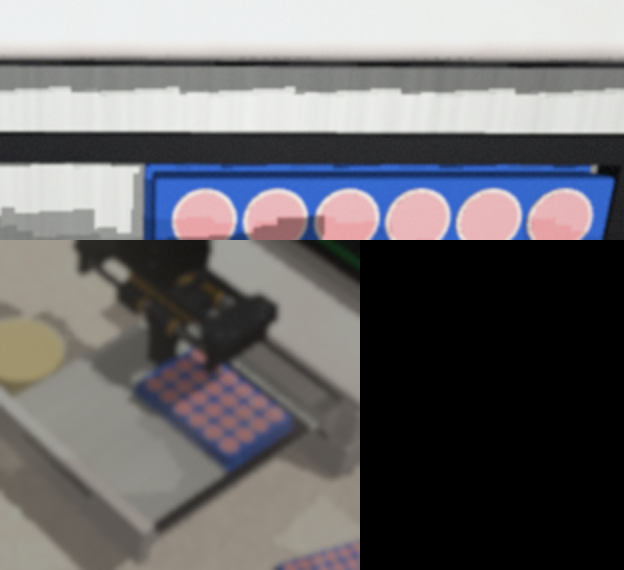

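The plate lies flush along the inner stop. At the right there is still about 8 crop px (around 2–3 mm) between its base corner (592,168) and the stop (600,170).

Emit:
servo_tool(plan=[[0, [0, 0.1, 0], [0, 0, 0]], [0, [0, 0.1, 0], [0, 0, 0]], [0, [0, 0, 0], [0, 0, 0]]])

```text
time_s: 10.1
tool_pos: [0.5633, 0.2201, 0.0689]
tool_rot: [179.7, -0.0, 86.6]
force: [-0.2, -0.3, 0.2]
grip_width: 0.0005
```

```bash
python3 -c "
from h import *
st()"
```

```text
tray-frame TCP mm -72.1 4.7 z 68.9 rot [ 1.7973e+02 -1.0000e-02  8.6620e+01] F tray -0.2 -0.3 0.2 w 0.0005 t 10.1
```

Emit:
servo_tool(plan=[[0, [0, 0.1, 0], [0, 0, 0]], [0, [0, 0, 0], [0, 0, 0]]])

```text
time_s: 10.27
tool_pos: [0.5644, 0.22, 0.0689]
tool_rot: [179.7, -0.0, 86.6]
force: [-0.5, 0.2, 0.2]
grip_width: 0.0007
```

```bash
python3 -c "
from h import *
st()"
```

```text
tray-frame TCP mm -71.1 4.7 z 68.9 rot [ 1.7973e+02 -1.0000e-02  8.6620e+01] F tray -0.6 0.1 0.2 w 0.0007 t 10.2667
```

Emit:
servo_tool(plan=[[0, [0, 0.1, 0], [0, 0, 0]], [0, [0, 0, 0], [0, 0, 0]]])

```text
time_s: 10.43
tool_pos: [0.5648, 0.2201, 0.0688]
tool_rot: [179.8, 0.0, 86.6]
force: [-0.5, 0.5, 0.1]
grip_width: 0.0004
```

```bash
python3 -c "
from h import *
st()"
```

```text
tray-frame TCP mm -70.7 4.9 z 68.8 rot [179.82   0.    86.62] F tray -0.5 0.4 0.1 w 0.0004 t 10.4333
```

Emit:
servo_tool(plan=[[0, [0, 0.15, 0], [0, 0, 0]], [0, [0, 0.15, 0], [0, 0, 0]]])

```text
time_s: 10.6
tool_pos: [0.5649, 0.2203, 0.0686]
tool_rot: [-179.9, 0.1, 86.7]
force: [-4.7, -0.6, 3.0]
grip_width: 0.0003
```

```bash
python3 -c "
from h import *
st()"
```

```text
tray-frame TCP mm -70.5 5.1 z 68.6 rot [-1.7987e+02  8.0000e-02  8.6670e+01] F tray -4.7 -0.9 3.0 w 0.0003 t 10.6
```

Emit:
servo_tool(plan=[[0, [0, 0.2, 0], [0, 0, 0]], [0, [0, 0.2, 0], [0, 0, 0]]])

```text
time_s: 10.77
tool_pos: [0.5649, 0.2205, 0.0683]
tool_rot: [-179.4, 0.2, 86.7]
force: [-6.9, -0.1, 4.4]
grip_width: 0.0005
```

```bash
python3 -c "
from h import *
st()"
```

```text
tray-frame TCP mm -70.6 5.3 z 68.3 rot [-179.41    0.22   86.75] F tray -6.9 -0.5 4.4 w 0.0005 t 10.7667
```

The right stop contact is firm (about 7 N), so I back off, rise, open to 0.75 and go to the -y side to seat the plate on the inner stop.

Emit:
servo_tool(plan=[[0, [0, -0.4, 0], [0, 0, 0]], [0, [0, -1.0, -0.5], [0, 0, 0]], [0, [0, 0, -2.5], [0, 0, 0]], [0, [0, 0, -3.0], [0, 0, 0]], [0.3, [-2.0, 1.5, 0], [0, 0, 0]], [0.75, [-3.0, 3.0, 0], [0, 0, 0]], [0.75, [-2.5, 3.0, 0], [0, 0, 0]], [0.75, [0, 0.5, 0], [0, 0, 0]], [0.75, [0, 0, 0], [0, 0, 0]], [0.75, [0, 0, 0], [0, 0, 0]], [0.75, [0, 0, 0], [0, 0, 0]]])

```text
time_s: 11.68
tool_pos: [0.6276, 0.1423, 0.1349]
tool_rot: [179.9, 0.2, 87.1]
force: [-0.4, -0.4, -0.4]
grip_width: 0.039
```

```bash
python3 -c "
from h import *
st()
a,K,M=cam('wrist');np.savez('w8.npz',a=a,K=K,M=M)
cv2.imwrite('pics/w8.png',cv2.resize(a,(800,600),interpolation=2))"
```

```text
tray-frame TCP mm -3.0 -68.8 z 134.9 rot [179.92   0.19  87.12] F tray -0.3 -0.4 -0.4 w 0.039 t 11.6833
```

View pics/w8.png

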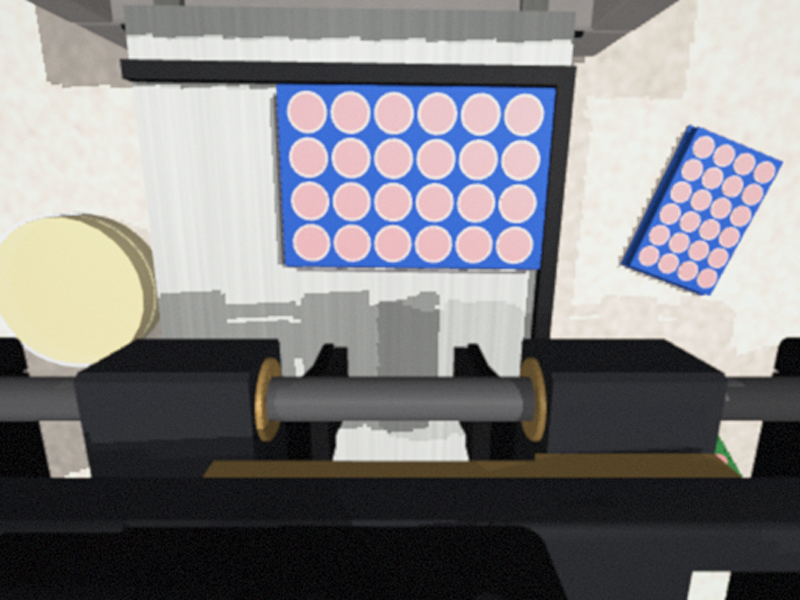

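The plate now sits in the corner: far edge on the inner stop (row 85), right edge along the right stop (col ~550). One gentle seating push follows in +y.

Emit:
servo_tool(plan=[[0.75, [-0.8, 0.2, 1.5], [0, 0, 0.4]], [0.75, [0, 0, 2.0], [0, 0, 0.4]], [0.75, [0, 0, 1.8], [0, 0, 0]], [0.75, [0, 0, 0.8], [0, 0, 0]], [0.75, [0, 0, 0.3], [0, 0, 0]], [0.75, [0, 0, 0], [0, 0, 0]]])

```text
time_s: 12.23
tool_pos: [0.6249, 0.1417, 0.0711]
tool_rot: [179.8, 0.1, 87.0]
force: [0.2, 0.3, 0.1]
grip_width: 0.065
```

```bash
python3 -c "
from h import *
st()
d=np.load('w8.npz');report(d['a'],d['K'],d['M'],(95,165),(44,62),(335,362,60,205),(190,345),(47,64),(335,362,65,165))"
```

```text
tray-frame TCP mm -5.6 -69.5 z 71.1 rot [1.7979e+02 1.1000e-01 8.6970e+01] F tray 0.2 0.3 0.1 w 0.065 t 12.2333
nest [0.6309 0.2101] stop yaws -3.22 -1.16 plate yaws -3.67 -3.58 plate-nest mm 3.7 0.2
```

Emit:
servo_tool(plan=[[0.75, [0.3, 0.2, 0.2], [0, 0, 0.4]], [0.75, [0.4, 0, 0], [0, 0, 0.3]], [0.75, [0.4, 0, 0], [0, 0, 0]], [0.75, [0.2, 0, 0], [0, 0, 0]], [0.75, [0, 0, 0], [0, 0, 0]]])

```text
time_s: 12.65
tool_pos: [0.6292, 0.1584, 0.0726]
tool_rot: [179.5, 0.0, 86.3]
force: [-0.8, -0.9, -0.4]
grip_width: 0.0652
```

```bash
python3 -c "
from h import *
st()"
```

```text
tray-frame TCP mm -2.5 -52.6 z 72.6 rot [179.54   0.    86.33] F tray -0.7 -1.0 -0.4 w 0.0652 t 12.65
```

Emit:
servo_tool(plan=[[0.75, [0.1, 0, 0], [0, 0, 0]], [0.75, [0.1, 0, 0], [0, 0, 0]], [0.75, [0, 0, 0], [0, 0, 0]]])

```text
time_s: 12.9
tool_pos: [0.6293, 0.1583, 0.0728]
tool_rot: [179.6, 0.2, 86.3]
force: [-0.2, -0.5, -0.9]
grip_width: 0.0653
```

```bash
python3 -c "
from h import *
st()"
```

```text
tray-frame TCP mm -2.3 -52.7 z 72.8 rot [179.56   0.23  86.28] F tray -0.2 -0.5 -0.9 w 0.0653 t 12.9
```

Emit:
servo_tool(plan=[[0.75, [0.1, 0, 0.1], [0, 0, 0]], [0.75, [0.15, 0, 0], [0, 0, 0]]])

```text
time_s: 13.07
tool_pos: [0.6297, 0.1584, 0.072]
tool_rot: [179.6, 0.4, 86.2]
force: [-1.8, -3.9, 1.0]
grip_width: 0.0655
```

```bash
python3 -c "
from h import *
st()"
```

```text
tray-frame TCP mm -1.9 -52.5 z 72.0 rot [179.57   0.41  86.21] F tray -1.5 -4.0 1.0 w 0.0655 t 13.0667
```

The plate is seated on both stops (4 N at the inner stop, with no further travel). Now I back off and go over the white front to outside its middle (tray x -30).

Emit:
servo_tool(plan=[[0.75, [-0.5, 0, 0], [0, 0, 0]], [0.75, [-1.0, 0, -0.5], [0, 0, 0]], [0.75, [0, 0, -3.0], [0, 0, 0]], [0.75, [0, 0, -3.5], [0, 0, 0]], [1, [-2.0, -1.0, -2.0], [0, 0, 0]], [1, [-4.0, -1.0, 0], [0, 0, 0]], [1, [-4.0, -0.5, 0], [0, 0, 0]], [1, [-3.0, -0.5, 0], [0, 0, 0]], [1, [-1.0, 0, 0], [0, 0, 0]], [1, [0, 0, 0], [0, 0, 0]]])

```text
time_s: 13.9
tool_pos: [0.5892, 0.0046, 0.169]
tool_rot: [179.1, -0.3, 86.5]
force: [1.0, 0.0, 0.6]
grip_width: 0.0859
```

```bash
python3 -c "
from h import *
st()"
```

```text
tray-frame TCP mm -32.5 -208.7 z 169.0 rot [179.12  -0.25  86.54] F tray 1.0 0.1 0.6 w 0.0859 t 13.9
```

Emit:
servo_tool(plan=[[1, [0, 0, 2.0], [0, 0, 0]], [1, [0, 0, 3.0], [0, 0, 0]], [1, [0, 0, 3.0], [0, 0, 0]], [1, [0, 0, 2.0], [0, 0, 0]], [1, [0, 0, 0.8], [0, 0, 0]], [1, [0, 0, 0], [0, 0, 0]]])

```text
time_s: 14.4
tool_pos: [0.5962, 0.013, 0.0613]
tool_rot: [178.5, -0.7, 86.7]
force: [-0.6, -0.5, 0.1]
grip_width: 0.0871
```

```bash
python3 -c "
from h import *
st()"
```

```text
tray-frame TCP mm -26.1 -199.8 z 61.3 rot [178.49  -0.72  86.69] F tray -0.6 -0.6 0.1 w 0.0871 t 14.4
```

Emit:
servo_tool(plan=[[1, [0.2, -0.2, 0], [0.8, -0.4, 0]], [1, [0.4, -0.1, 0], [0.7, -0.3, 0.3]], [1, [0.5, 0, 0], [0, 0, 0]], [1, [0.4, 0, 0], [0, 0, 0]], [1, [0.2, 0, 0], [0, 0, 0]], [1, [0.2, 0, 0], [0, 0, 0]], [1, [0.2, 0, 0], [0, 0, 0]], [1, [0.2, 0, 0], [0, 0, 0]]])

```text
time_s: 15.07
tool_pos: [0.5966, 0.034, 0.0656]
tool_rot: [179.9, 0.6, 86.3]
force: [-1.2, -5.4, -0.9]
grip_width: 0.0872
```

```bash
python3 -c "
from h import *
st()"
```

```text
tray-frame TCP mm -27.0 -178.8 z 65.6 rot [179.93   0.55  86.3 ] F tray -0.9 -5.4 -0.9 w 0.0872 t 15.0667
```

Emit:
servo_tool(plan=[[1, [0.3, 0, 0], [0, 0, 0]], [1, [0.3, 0, 0], [0, 0, 0]], [1, [0.35, 0, 0], [0, 0, 0]], [1, [0.4, 0, 0.05], [0, 0, 0]], [1, [0.4, 0, 0.05], [0, 0, 0]], [1, [0.4, 0, 0.05], [0, 0, 0]], [1, [0.4, 0, 0.05], [0, 0, 0]], [1, [0.4, 0, 0], [0, 0, 0]], [1, [0.4, 0, 0], [0, 0, 0]], [1, [0.4, 0, 0], [0, 0, 0]]])

```text
time_s: 15.9
tool_pos: [0.5971, 0.0462, 0.0658]
tool_rot: [-179.8, 2.7, 85.8]
force: [-1.1, -6.1, 0.6]
grip_width: 0.087
```

```bash
python3 -c "
from h import *
st()"
```

```text
tray-frame TCP mm -27.2 -166.6 z 65.8 rot [-179.79    2.7    85.81] F tray -0.7 -6.1 0.6 w 0.087 t 15.9
```

Emit:
servo_tool(plan=[[1, [0.45, 0, 0], [0, 0.6, 0]], [1, [0.5, 0, 0], [0, 0.6, 0]], [1, [0.55, 0, 0], [0, 0.6, -0.1]], [1, [0.55, 0, 0], [0, 0.6, -0.1]], [1, [0.55, 0, 0], [0, 0.5, -0.1]], [1, [0.55, 0, 0], [0, 0.5, -0.1]], [1, [0.55, 0, 0], [0, 0.5, -0.1]], [1, [0.55, 0, 0], [0, 0.5, -0.1]], [1, [0.55, 0, 0], [0, 0.5, -0.1]], [1, [0.55, 0, 0], [0, 0.5, -0.1]]])

```text
time_s: 16.73
tool_pos: [0.5989, 0.0738, 0.0649]
tool_rot: [-179.5, -0.7, 86.2]
force: [-1.2, -7.0, -0.7]
grip_width: 0.0871
```

```bash
python3 -c "
from h import *
st()"
```

```text
tray-frame TCP mm -27.2 -138.9 z 64.9 rot [-179.49   -0.69   86.21] F tray -0.8 -7.0 -0.7 w 0.0871 t 16.7333
```

Emit:
servo_tool(plan=[[1, [0.6, 0, 0], [0, 0.2, 0]], [1, [0.6, 0, 0], [0, 0.2, 0]], [1, [0.6, 0, 0], [0, 0.2, 0]], [1, [0.6, 0, 0], [0, 0.25, 0]], [1, [0.6, 0, 0], [0, 0.25, -0.05]], [1, [0.6, 0, 0], [0, 0.3, -0.05]], [1, [0.6, 0, 0], [0, 0.3, -0.05]], [1, [0.6, 0, 0], [0, 0.3, -0.05]], [1, [0.6, 0, 0], [0, 0.3, -0.05]], [1, [0.6, 0, 0], [0, 0.3, -0.05]], [1, [0.6, 0, 0], [0, 0.3, -0.05]], [1, [0.6, 0, 0], [0, 0.3, -0.05]]])

```text
time_s: 17.73
tool_pos: [0.6012, 0.1118, 0.0643]
tool_rot: [-179.0, -1.1, 86.0]
force: [-1.0, -6.2, 0.4]
grip_width: 0.0873
```

```bash
python3 -c "
from h import *
st()"
```

```text
tray-frame TCP mm -27.4 -100.9 z 64.3 rot [-178.99   -1.07   86.02] F tray -0.6 -6.3 0.4 w 0.0873 t 17.7333
```

Emit:
servo_tool(plan=[[1, [0.6, 0, 0], [-0.15, 0.2, -0.1]], [1, [0.65, 0, 0], [-0.15, 0.2, -0.1]], [1, [0.65, 0, 0], [-0.15, 0.2, -0.1]], [1, [0.65, 0, 0], [-0.15, 0.2, -0.1]], [1, [0.65, 0, 0], [-0.15, 0.2, -0.1]], [1, [0.65, 0, 0], [-0.15, 0.2, -0.1]], [1, [0.65, 0, 0], [-0.15, 0.2, -0.1]], [1, [0.65, 0, 0], [-0.15, 0.2, -0.1]], [1, [0.65, 0, 0], [-0.15, 0.2, -0.1]], [1, [0.65, 0, 0], [-0.15, 0.2, -0.1]], [1, [0.65, 0, 0], [-0.15, 0.2, -0.1]], [1, [0.65, 0, 0], [-0.15, 0.2, -0.1]], [1, [0.65, 0, 0], [-0.15, 0.2, -0.1]], [1, [0.65, 0, 0], [-0.15, 0.2, -0.1]], [1, [0.65, 0, 0], [-0.15, 0.2, -0.1]], [1, [0.65, 0, 0], [-0.15, 0.2, -0.1]], [1, [0.65, 0, 0], [-0.15, 0.2, -0.1]], [1, [0.65, 0, 0], [-0.15, 0.2, -0.1]]])

```text
time_s: 19.23
tool_pos: [0.6058, 0.1779, 0.0659]
tool_rot: [179.2, -0.3, 86.4]
force: [-0.7, -7.4, 0.8]
grip_width: 0.0864
```

```bash
python3 -c "
from h import *
st();print(env.get_obs()['qpos'])"
```

```text
tray-frame TCP mm -27.0 -34.6 z 65.9 rot [179.2   -0.34  86.36] F tray -0.2 -7.4 0.8 w 0.0864 t 19.2333
[ 13.40164309  27.95704952 -40.89025633  95.56338255  20.19749501
  63.15494678 -36.80147401]
```

Emit:
servo_tool(plan=[[1, [0.65, 0, 0], [0, 0.2, -0.05]], [1, [0.65, 0, 0], [0, 0.2, -0.05]], [1, [0.65, 0, 0], [0, 0.2, -0.05]], [1, [0.65, 0, 0], [0, 0.2, -0.05]], [1, [0.65, 0, 0], [0, 0.2, -0.05]], [1, [0.65, 0, 0], [0, 0.2, -0.05]], [1, [0.65, 0, 0], [0, 0.2, -0.05]], [1, [0.65, 0, 0], [0, 0.2, -0.05]], [1, [0.65, 0, 0], [0, 0.2, -0.05]], [1, [0.65, 0, 0], [0, 0.2, -0.05]], [1, [0.65, 0, 0], [0, 0.2, -0.05]], [1, [0.65, 0, 0], [0, 0.2, -0.05]], [1, [0.65, 0, 0], [0, 0.2, -0.05]], [1, [0.65, 0, 0], [0, 0.2, -0.05]], [1, [0.65, 0, 0], [0, 0.2, -0.05]], [1, [0.6, 0, 0], [0, 0.2, -0.05]], [1, [0.6, 0, 0], [0, 0.2, -0.05]], [1, [0.6, 0, 0], [0, 0.2, -0.05]], [1, [0.6, 0, 0], [0, 0.2, -0.05]]])

```text
time_s: 20.82
tool_pos: [0.61, 0.2504, 0.065]
tool_rot: [-179.6, 0.5, 86.3]
force: [-2.6, -6.5, 1.1]
grip_width: 0.0871
```

```bash
python3 -c "
from h import *
st();print(env.get_obs()['qpos'])"
```

```text
tray-frame TCP mm -27.5 38.0 z 65.0 rot [-179.63    0.51   86.32] F tray -2.2 -6.7 1.1 w 0.0871 t 20.8167
[  5.24247647  32.2522539  -40.36650114  89.88503069  22.33077701
  66.73206656 -43.5906814 ]
```

Emit:
servo_tool(plan=[[1, [0.55, 0, 0], [0, 0.25, -0.05]], [1, [0.5, 0, 0], [0, 0.25, -0.05]], [1, [0.5, 0, 0], [0, 0.25, -0.05]], [1, [0.45, 0, 0], [0, 0.25, -0.05]], [1, [0.45, 0, 0], [0, 0.25, -0.05]], [1, [0.4, 0, 0], [0, 0.2, -0.05]], [1, [0.4, 0, 0], [0, 0.2, -0.05]]])

```text
time_s: 21.4
tool_pos: [0.6102, 0.2584, 0.0646]
tool_rot: [-179.0, 1.2, 86.2]
force: [-2.7, -9.2, 3.5]
grip_width: 0.087
```

```bash
python3 -c "
from h import *
st()"
```

```text
tray-frame TCP mm -27.8 46.0 z 64.6 rot [-178.98    1.24   86.23] F tray -2.1 -9.3 3.5 w 0.087 t 21.4
```

Emit:
servo_tool(plan=[[1, [0.4, 0, 0], [0, 0.2, -0.05]], [1, [0.4, 0, 0], [0, 0.2, -0.05]], [1, [0.4, 0, 0], [0, 0.2, -0.05]]])

```text
time_s: 21.65
tool_pos: [0.61, 0.258, 0.0644]
tool_rot: [-178.7, 1.8, 86.2]
force: [-2.7, -9.3, 3.2]
grip_width: 0.0874
```

```bash
python3 -c "
from h import *
st()"
```

```text
tray-frame TCP mm -28.0 45.6 z 64.4 rot [-178.66    1.81   86.19] F tray -2.1 -9.5 3.2 w 0.0874 t 21.65
```

The motion stops with about 9.5 N at 225 mm of travel. I check by picture whether the tray is home or something else is blocking it.

```bash
python3 -c "
from h import *
a,K,M=cam('scene');b,K2,M2=cam('side');w,_,_=cam('wrist')
cv2.imwrite('pics/e.png',np.hstack([np.vstack([cv2.resize(a[60:180,270:430],(400,300),interpolation=2),cv2.resize(b[60:165,180:320],(400,300),interpolation=2)]),cv2.copyMakeBorder(cv2.resize(w,(400,300)),0,300,0,0,0)]))
c=np.load('w2.npz')
p=ray(c['K'],c['M'],np.array([[230,55],[617,90]])/1.5625,.112)[:,:2]-N0;print(p@X0*1000,p@Y0*1000)
"
```

```text
[-161.15329052   98.31576363] [71.79995061 71.36759625]
```

View pics/e.png

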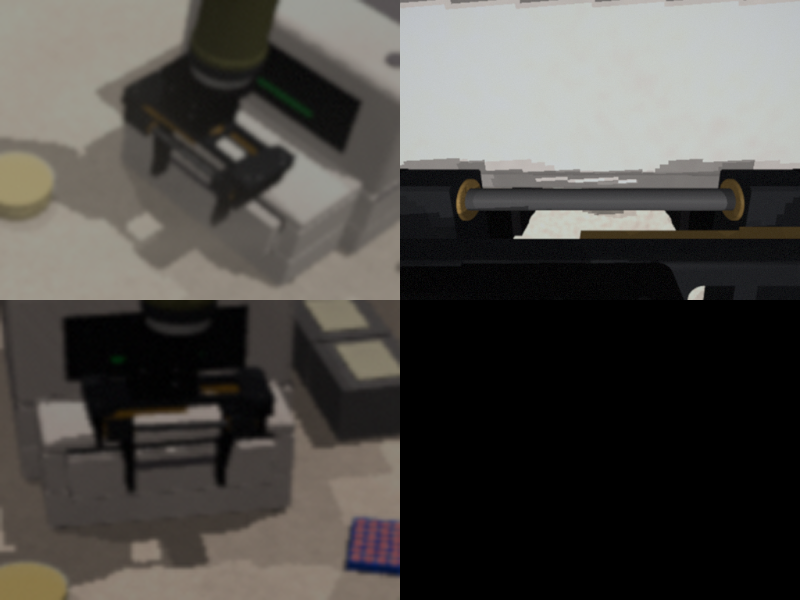

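Emit:
servo_tool(plan=[[1, [0.5, 0, 0], [-0.5, 0.6, 0]], [1, [0.6, 0, 0], [-0.5, 0.6, 0]], [1, [0.7, 0, 0], [-0.4, 0.6, 0]], [1, [0.7, 0, 0], [0, 0.5, 0]]])

```text
time_s: 22.13
tool_pos: [0.6104, 0.2578, 0.0651]
tool_rot: [-179.5, 1.9, 85.8]
force: [-4.8, -13.7, 5.3]
grip_width: 0.087
```

```bash
python3 -c "
from h import *
st()
w,K,M=cam('wrist');np.savez('w9.npz',a=w,K=K,M=M)
"
```

```text
tray-frame TCP mm -27.6 45.4 z 65.1 rot [-179.55    1.9    85.81] F tray -3.9 -14.0 5.3 w 0.087 t 22.1333
```

Emit:
servo_tool(plan=[[1, [-0.4, 0, 0], [0, 0, 0]], [1, [-1.5, 0, 0], [0, 0, 0]], [1, [-3.0, 0, -1], [0, 0, 0]], [1, [-3.5, 0, -2], [0, 0, 0]], [1, [-3.5, 0, -3], [0, 0, 0]], [1, [-1.0, 0, -3], [0, 0, 0]], [1, [0, 0, -3], [0, 0, 0]], [1, [0, 0, 0], [0, 0, 0]], [1, [0, 0, 0], [0, 0, 0]]])

```text
time_s: 22.93
tool_pos: [0.6019, 0.1351, 0.1953]
tool_rot: [-179.7, 1.2, 85.9]
force: [0.5, -0.3, -1.3]
grip_width: 0.0869
```

```bash
python3 -c "
from h import *
st()
w,K,M=cam('wrist');np.savez('w10.npz',a=w,K=K,M=M)
# predicted rows along tray x=-30 for port-face candidates
for y in (50,55,60,65,70,75,80,85):
  P=N0+X0*-.03+Y0*y/1000
  print(y,'z.112',proj(K,M,[*P,.112]).round(1),'z.096',proj(K,M,[*P,.096]).round(1))
g=cv2.cvtColor(w,cv2.COLOR_BGR2GRAY)
cv2.imwrite('pics/f.png',cv2.resize(w,(800,600),interpolation=2))
"
```

```text
tray-frame TCP mm -28.2 -77.5 z 195.3 rot [-179.7     1.19   85.91] F tray 0.5 -0.3 -1.3 w 0.0869 t 22.9333
50 z.112 [[254.1  33.4]] z.096 [[254.3  38.6]]
55 z.112 [[254.   25.9]] z.096 [[254.3  31.7]]
60 z.112 [[254.   18.3]] z.096 [[254.2  24.6]]
65 z.112 [[253.9  10.6]] z.096 [[254.2  17.5]]
70 z.112 [[253.8   2.9]] z.096 [[254.1  10.3]]
75 z.112 [[253.8  -5. ]] z.096 [[254.   3.]]
80 z.112 [[253.7 -13. ]] z.096 [[254.   -4.4]]
85 z.112 [[253.6 -21. ]] z.096 [[253.9 -11.8]]
```

View pics/f.png

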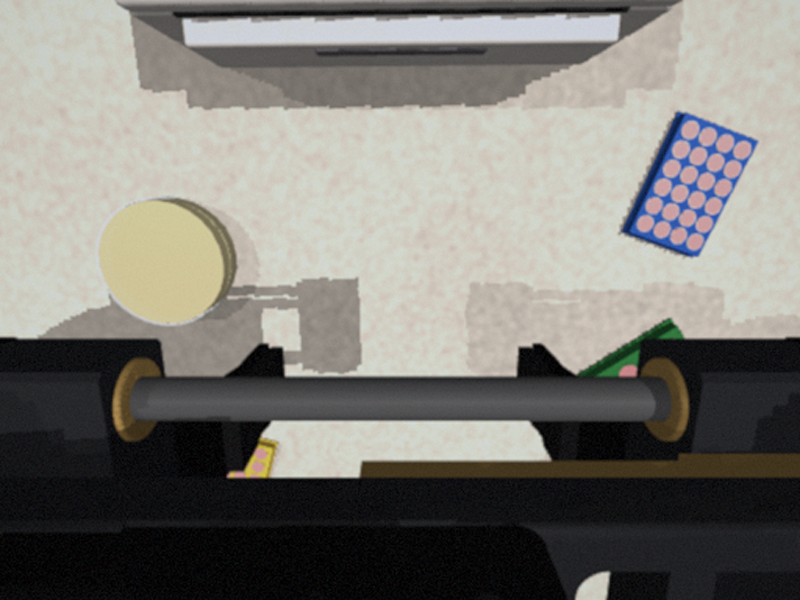

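The white front's strip (rows 16–45) spans tray y of about 57 to 70 mm, and the port face is at about 69–71 mm. The front therefore stands its own 14 mm thickness out of the port, which means home, and this agrees with the hard stop at 14 N. The bystanders in view haven't moved and the arm is clear.

```bash
python3 -c "
from h import *
st();print(env.sign_off())"
```

```text
tray-frame TCP mm -27.8 -76.8 z 195.9 rot [-179.78    1.16   85.95] F tray 0.4 -0.2 1.3 w 0.0869 t 22.9833
the job is handed in; nothing more can be done
None
```

The plate is seated in the corner against both stops and the tray is pushed fully home; I handed the job in at 23.0 s, with the arm clear of everything.

**Seating the plate:** I squared the plate with two open fingertips and pushed it to the inner stop. With the fingers shut I pushed it to the right-hand stop, then seated it once more on the inner stop. Contact was about 7 N at the right stop and about 4 N at the inner one, with no further travel. The plate's yaw was about -3.6° against -3.7° for the tray.

**Pushing the tray home:** I pushed on the white front at about 40 mm/s, and it came up against a hard stop that held at 14 N. The last picture shows the front standing about 13–14 mm out from the port face, as it should when home.

**Checks that disagreed or could not be made:**
- **Travel:** the tray moved about 225 mm, not 240. The first wrist picture had already put the port about 13 mm nearer than a fully drawn-out tray would, so it seems to have started about 14 mm in.
- **One bad fit:** an automatic fit of the right stop, after the plate had covered its edge, gave a false 3.7 mm offset. I set it aside in favour of the contact forces and the picture.
- **Plate inside the imager:** it can't be seen once the tray is in, so its final seating rests on the checks before the push and on the slow, smooth travel.
- **Other things on the bench:** those still in view in the last pictures had not moved. I did not take a full bench picture at the end.

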